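Clamp the board on the router fixture plate with the click wrench

TASK

Slide the white board on the black fixture plate squarely home against the low fence rail, so that it lies flush along it under the clamp's toe. Then tighten the clamp: swing the torque wrench that sits on the clamp nut clockwise (seen from above) until it clicks - the handle breaks over, giving way a few degrees with the pull no longer rising - and stop at once there, before the pull rises again and over-tightens the nut; then let go, leaving the wrench on the tightened nut where it stands, the board flush and the other things undisturbed.

Things in the scene. Friction and masses are not known exactly. Their poses are not given: they have to be found in the camera images.
- plate: black slotted fixture plate fixed on the bench, 340 (x) x 560 (y) x 30 mm; origin at the centre of its underside, its top is 30 mm up
- fence (a point): middle of the lower edge of the fence's face that the board meets, at +30, +20, +30 mm of the plate's origin. The fence is an aluminium rail along the plate's x, 200 mm long, 20 mm wide, 14 mm high; this face looks to the plate's +y. Axes as the plate's
- toe (a point): end of the clamp's toe, underside, at +50, +42, +47 mm of the plate's origin: a fixed steel strap 34 mm wide and 12 mm thick lying along the plate's y, from 172 mm away up to here, over the fence. Its underside is 17 mm above the plate, so the board's edge slides under it. Axes as the plate's
- board: loose white plastic board, 160 (x) x 180 (y) x 15 mm, 0.17 to 0.35 kg; origin at the centre of its underside. It starts flat on the plate on the fence's +y side, 15 to 65 mm short of it and up to 6 degrees askew; it must go to the plate's -y until its -y side touches the fence. Pushed at the middle of its +y side it mostly squares itself on the fence at 8 to 12 N; if not, push nearer the corner that lags
- edge_near (a point): on the board, lower corner of the side that meets the fence, at -80, -90 mm of the board's origin
- edge_far (a point): the other lower corner of that side, at +80, -90 mm
- socket (a point): on the wrench's steel head (36 mm across), on the vertical turning axis of nut and wrench, at the height of the handle's axis (85 mm above the plate's top); x points towards the handle. The axis is fixed, at +50, -60 mm of the plate's origin
- grip (a point): on the wrench's handle, middle of its black ribbed grip, a level cylinder 26 mm across, 110 mm long; 170 mm from the turning axis, 85 mm above the plate's top, x outwards along the handle. Things under its sweep stay below 55 mm above the plate. Swing it clockwise seen from above, about the axis. When let go after the click it springs back some degrees and resets; turning it back further loosens the nut
- nut (a joint): turn of the nut in rad, grows clockwise seen from above (tightening), from an arbitrary mark. It runs freely (about 0.5 Nm, 3 N at point grip) for 20 to 50 degrees; where it snugs up differs each time and cannot be seen. Then it stops turning and the force rises steeply. It stays where it is left
- nut_mark (a point): on the nut's axis at its underside, turns with the nut; the wrench's head twists springily on the nut by 0.04 rad per Nm
- head_mark (a point): on the wrench's head, 10 mm from the axis towards the handle; moves sideways in the nut's frame by 0.4 mm per Nm of tightening torque. Over 3.6 Nm (1.43 mm, 17 to 21 N at point grip) the nut is over-tightened and the job spoilt
- click_mark (a point): on the handle, 20 mm outwards of its break-over hinge, which lies on the turning axis. The click: at 2.5 Nm (12 to 15 N at point grip), 6 to 8 degrees after snug, the handle gives way: for 6 degrees (17 mm at point grip, 2 mm here) it moves on while the force, which rose by about 0.5 N per mm before, stays the same; then it meets a stop and the force rises again. Let go, it resets
- step_block: loose bystander on the plate: dark stepped steel block 45 x 30 x 34 mm, origin under its middle
- spare_strap: loose bystander on the plate: steel clamp strap 100 x 32 x 12 mm, origin under its middle
- washer: loose bystander on the plate: thick steel washer, 32 mm across, 6 mm high, origin under its middle
- tnut: loose bystander on the plate: dark T-shaped slot nut 34 x 22 x 15 mm, origin under its middle
- pen: loose bystander on the bench: white pen 120 mm long, 11 mm thick, along its x, origin under its middle
- clad_offcut: loose bystander on the bench: copper-clad sheet 110 x 80 x 4 mm, origin under its middle
- screw_cup: loose bystander on the bench: grey cup 70 mm across, 50 mm high, origin under its middle
- hexkey: loose bystander on the bench: dark L-shaped hex key 100 x 30 mm, 8 mm thick, origin in the middle of its long arm
Things that resemble listed ones, but are neither listed nor needed, are in the scene too. Of the things like the board, leave any that is green; of the rest the larger one is meant.

How it is judged (in metres and radians):
On the way, in this order (a step that is already met when the one before it is completed fails the run):
1. the board lies flush on the fence, both corners within 2.5 mm, while the nut is not yet tight (y of each of edge_near, edge_far in the frame of plate below 0.0225 m and angle between board's own z axis and vertical below 0.05 rad and z of board in the frame of plate below 0.034 m and horizontal distance between board and socket below 0.22 m and value of joint nut below 0.9 rad), for 0.2 s.
2. the nut is snug and the wrench's handle breaks over (clicks) by more than 1.5 degrees (value of joint nut above 0.96 rad and y of click_mark in the frame of head_mark below -0.0005 m), for 0.05 s.
At the end, for the whole second after the job is handed in: The board lies at rest flat on the plate, under the clamp's toe, with both corners of its side within 2.5 mm of the fence face; the nut is still within 0.1 rad (6 degrees) of its snug position, the wrench on it (y of each of edge_near, edge_far in the frame of plate below 0.0225 m and angle between board's own z axis and vertical below 0.05 rad and z of board in the frame of plate below 0.034 m and horizontal distance between board and socket below 0.22 m and value of joint nut above 0.9 rad and linear speed of board below 0.01 m/s); the robot touches nothing.
It fails at once if the nut is over-tightened: more than 3.6 Nm (17 to 21 N at the middle of the grip) (y of head_mark in the frame of nut_mark below -0.00143 m).
It fails at once if a bystander is pushed more than 25 mm from its place (distance of any of step_block, spare_strap, washer, tnut, pen, clad_offcut, screw_cup, hexkey from where it was at the start of the episode above 0.025 m).
It also fails if it takes over 72 s, if anything falls off the work surface, if the arm or the gripper's body presses on something with over 40 N, if the wrist force passes 120 N, or if a joint passes its speed limit or range.

ROBOT

A 6-joint arm with a two-finger parallel gripper is mounted at the origin on the work surface. World frame = base frame: x ahead of the robot, y to its left, z up, the work surface at z = 0. Lengths are in m, angles in degrees, forces in N, time in s.
With the tool pointing down it reaches from about 0.25 to 0.725 m from the base axis. Payload 9.7 kg.
Tool frame: the origin (TCP) lies at the very end of the fingers, on their centre line; the grasp point (between the pads) lies 19 mm behind it; z points along the fingers, y is the direction in which the jaws open and shut (so a half turn about z gives the same grasp; the last joint's range is limited). The gripper opens to 85 mm and grips with 20 to 120 N. Pads are 22 mm wide; open, the fingers measure 114 mm over their backs; the gripper's body (76 mm by 85 mm) begins 54 mm behind the grasp point. The pads swing forward as they close: fully open they stand 13 mm farther back than shut.
Start: joints at [-75, 4.979, 10.078, 95.1, 0, 90], TCP at [0.142, -0.531, 0.231] pointing down, gripper open.
Joint ranges: [-179.16, 179.16], [-48.56, 103.87], [-65.8, 70.77], [-126.05, 130.52], [-82.76, 87.17], [-180, 180]. Speed limits (degrees/s): [127.2, 127.2, 147.25, 180, 180, 180].

INTERFACE

Orientations are given as [roll, pitch, yaw] about the fixed x, y, z axes, in that order (R = Rz(yaw) Ry(pitch) Rx(roll)).
In Python, from workcell import bot gives the robot as it stands. The module is installed in compiled form; this text tells all that it offers.
- The arm moves only by the tool step_arm, never from a script. Its arguments are lists of equal length, an entry for each row: "dr": the turn, a rotation vector about the tool's x, y, z in rad, a list of three; "xyz": the shift along the tool's x, y, z in units of 40 mm (1.0 is 40 mm), a list of three; "gripper": the opening, from 0 (shut) to 1 (fully open). In form: {"dr": [[wx, wy, wz], ...], "xyz": [[x, y, z], ...], "gripper": [gripper, ...]}. A call has exactly 8 rows; each row is the pose to reach, as a shift and turn from the pose commanded when the call began, along the tool's axes at that moment; what a row does not reach only later rows make up. A row lasts 1/10 s, in which the tool goes at most 50 mm and 8.59 degrees, less where a joint would pass 70% of its speed; a pose out of reach is approached as far as the arm can. A call with a gripper value outside its range is refused whole. The fingers move at their own pace and stop on an object; "squeeze" is the grip in N (left out, the last holds). Time passes only in rows, so rows that repeat a pose let the fingers close, or fill a call up. It gives the time, the measured TCP pose, the force and the opening at its end, in the units of the state.
- bot.get_obs(): the state, without advancing time (a new reading comes with each control period).
- bot.camera(name): name is "side" or "top"; returns a dict with "image" (400x640x3 uint8, red, green, blue), "camera_matrix" (3x3 intrinsics, pixels), "R" (3x3) and "t" (3): a world point X has camera coordinates R X + t. Camera axes: x right, y down, z forward; pixel columns grow to the right and rows downward; lengths in m; the calibration is good to about 2 mm. A picture is of the moment at which its call begins. There is no depth.
- bot.job_done(): hands the job in, once; it reports no verdict.
Trained networks look in a picture, given as the dict that the camera call returned (one of the last four; its "shot" number tells which), for a name from the list of things; names that differ only in an ending like _2 or _b are one class to them, and where a whole thing is asked for, a point or a joint stands for the part that bears it (a point fixed in the world has none). Each returns a list of dicts, best first, with "p" (0 to 1); they miss things now and then, are a little off and sometimes report something else, mostly with a low value. They report only what shows in the picture. A call takes as long as a camera call. They do not tell look-alikes from the thing itself.
- bot.regions_of(picture, thing): "region" (400x640 bool, what is visible of it) and "box" ([centre column, centre row, width, height] in pixels, round what is visible of it).
The state is a dict: "time": time; "q": joint angles; "qd": joint speeds; "joint_efforts": joint torques, N m; "ee_pos": TCP position; "tcp_rot": TCP orientation; "wrist_force": force on the tool from outside, world axes, zero at the start; "torque": the same for the moment, N m; "opening": finger opening in m.
Only numpy, scipy, OpenCV 4.12 (cv2) and the standard library are available. Lean on these libraries where they do the work, as an engineer would, in place of code of your own. Each camera call takes 0.05 s, during which the arm holds its last target.

## Working session

There is one attempt and no reset: what is moved stays moved. The work goes in short steps, Python scripts to look and compute and a tool call to move; the robot and the scene stay as the last step left them, time stands still between calls to the robot, and variables do not carry over. Pictures are saved under pics/ and viewed, and the job is handed in when it is done.

Besides the shell and the picture viewer there is one more tool, called after ">>>" as name(argument=value, ...), one argument or row to a line, values as JSON. step_arm: Moves the arm, as the interface text tells. Its arguments: {"type":"object","properties":{"dr":{"type":"array"},"xyz":{"type":"array"},"gripper":{"type":"array"},"squeeze":{"type":"number"}},"required":["dr","xyz","gripper"]}

```bash
mkdir -p pics; cat > h.py <<'E'
import numpy as np, cv2
from workcell import bot
def save(p,n): cv2.imwrite('pics/'+n+'.png',cv2.cvtColor(p['image'],cv2.COLOR_RGB2BGR))
def ray(p,u,v,z):
    K=np.array(p['camera_matrix']);R=np.array(p['R']);t=np.array(p['t'])
    d=R.T@np.linalg.solve(K,[u,v,1.]);c=-R.T@t
    return c+d*(z-c[2])/d[2]
def proj(p,X):
    x=np.array(p['camera_matrix'])@(np.array(p['R'])@np.array(X)+np.array(p['t']));return x[:2]/x[2]
E
python3 - <<'E'
from h import *
import pickle
o=bot.get_obs();print(o)
for n in('top','side'):
    p=bot.camera(n);save(p,n+'0');pickle.dump(p,open(n+'0.pkl','wb'))
    print(n,-np.array(p['R']).T@p['t'])
    for th in ['plate','board','grip','socket','step_block','washer','tnut','spare_strap']:
        for r in bot.regions_of(p,th)[:3]: print(th,round(r['p'],2),np.round(r['box']))
E
```

```text
{'time': 0.0, 'q': array([-7.49992920e+01,  5.01143129e+00,  1.00323725e+01,  9.50998589e+01,
        5.88554178e-04,  8.99979078e+01]), 'qd': array([ 0.01300255, -0.03320921, -0.03683268, -0.01745581,  0.14021584,
       -0.04290859]), 'joint_efforts': array([ 1.78239621e-03, -5.20398259e+01,  4.64796174e+01,  1.66665047e-02,
        2.26756156e-04, -3.13314183e-05]), 'ee_pos': array([ 0.14229674, -0.5310211 ,  0.23056126]), 'tcp_rot': array([-1.79921082e+02, -5.91435293e-04,  1.50027993e+01]), 'wrist_force': array([ 0.05038611, -0.44465935,  0.68512137]), 'torque': array([-0.06073669, -0.01895876,  0.01385806]), 'opening': 0.08540469110349509}
top [ 0.43930245 -0.02473818  1.22482016]
plate 0.58 [334. 184. 183. 124.]
board 0.9 [399. 281.  37.  33.]
board 0.83 [206. 279.  44.  38.]
board 0.72 [287. 168.  56.  49.]
grip 0.84 [370. 208.  22.  64.]
socket 0.87 [367. 199.  29.  80.]
step_block 0.64 [288. 165.  52.  50.]
step_block 0.47 [305. 216.  15.  12.]
washer 0.39 [322. 216.  10.   6.]
spare_strap 0.79 [405. 163.  11.  27.]
side [-0.06422265  0.65705171  1.09243234]
plate 0.66 [298. 216. 224. 171.]
board 0.82 [251. 223.  87.  71.]
board 0.78 [278. 373.  78.  51.]
board 0.67 [420. 219.  31.  38.]
grip 0.96 [350. 177.  66.  27.]
socket 0.79 [342. 170.  87.  34.]
socket 0.61 [180. 317.  53.  43.]
step_block 0.48 [309. 239.  22.  10.]
spare_strap 0.67 [338. 147.  31.  22.]
```

```bash
python3 - <<'E'
import cv2
for n,(x0,y0,x1,y1) in dict(top=(170,90,510,345),side=(130,90,470,345)).items():
    im=cv2.imread(f'pics/{n}0.png');c=im[y0:y1,x0:x1];cv2.imwrite(f'pics/{n}0c.png',cv2.resize(c,None,fx=2.35,fy=2.35,interpolation=cv2.INTER_CUBIC))
E
```

```text
(no output)
```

View pics/top0.png

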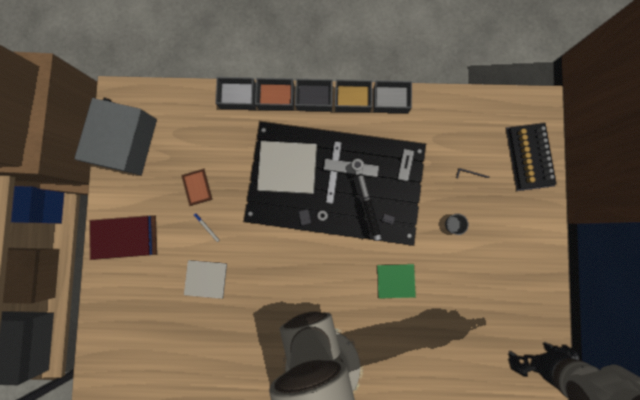

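View pics/top0c.png

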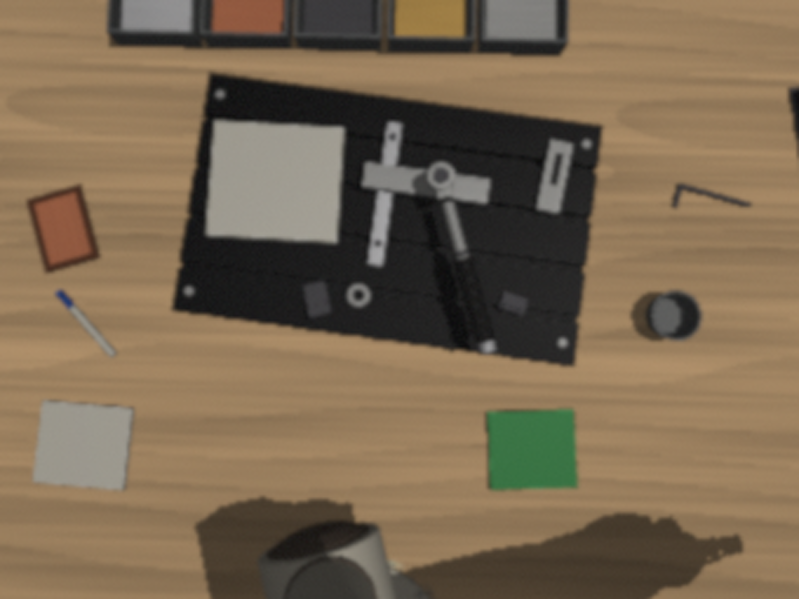

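View pics/side0c.png

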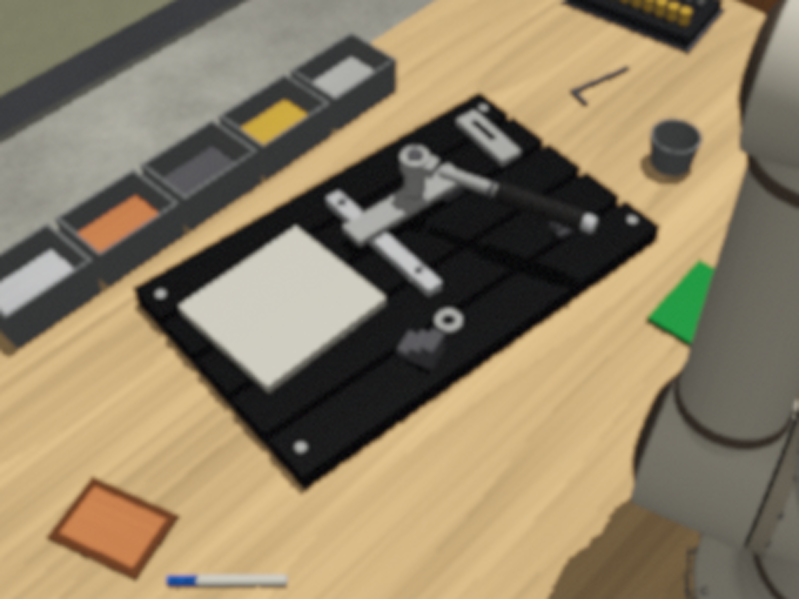

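```bash
cat > fit.py <<'E'
from h import *
import pickle
from scipy.optimize import least_squares
T=pickle.load(open('top0.pkl','rb'));S=pickle.load(open('side0.pkl','rb'))
def tp(*a): return np.array(a)/2.35+[170,90]
def sp(*a): return np.array(a)/2.35+[130,90]
def refine(im,pts):
    g=cv2.cvtColor(im,cv2.COLOR_RGB2GRAY)
    q=np.array(pts,np.float32).reshape(-1,1,2)
    return cv2.cornerSubPix(g,q.copy(),(4,4),(-1,-1),(3,30,.01)).reshape(-1,2)
# plate corners order (+x,+y),(+x,-y),(-x,-y),(-x,+y)
cor=lambda a,b,z:[(a,b,z),(a,-b,z),(-a,-b,z),(-a,b,z)]
def W(pose,P):
    x,y,th=pose[:3];P=np.array(P);c,s=np.cos(th),np.sin(th)
    return np.c_[x+c*P[:,0]-s*P[:,1],y+s*P[:,0]+c*P[:,1],P[:,2]]
def fit(obs,x0):
    def f(v): return np.concatenate([proj(p,X)-uv for p,P,U in obs for X,uv in zip(W(v,P),U)])
    r=least_squares(f,x0);return r.x,r.fun
if __name__=='__main__':
    pt=refine(T['image'],[tp(211,73),tp(601,126),tp(574,365),tp(174,310)])
    ps=refine(S['image'],[sp(138,290),sp(480,95),sp(657,233),sp(304,488)])
    PC=cor(.17,.28,.03)
    for o in ([(T,PC,pt)],[(S,PC,ps)],[(T,PC,pt),(S,PC,ps)]):
        pl,r=fit(o,[.5,0,0]);print('plate',pl,np.degrees(pl[2]),np.round(np.abs(r).max(),2))
    bt=refine(T['image'],[tp(213,121),tp(345,126),tp(337,243),tp(205,237)])
    bs=refine(S['image'],[sp(178,303),sp(296,226),sp(386,298),sp(269,390)])
    BC=cor(.08,.09,.045)
    for o in ([(T,BC,bt)],[(S,BC,bs)],[(T,BC,bt),(S,BC,bs)]):
        b,r=fit(o,[.5,.1,0]);print('board',b,np.degrees(b[2]),np.round(np.abs(r).max(),2))
    c,s=np.cos(pl[2]),np.sin(pl[2]);R=np.array([[c,-s],[s,c]])
    print('board edge in plate',(W(b,[(-.08,-.09,0),(.08,-.09,0),(-.08,.09,0),(.08,.09,0)])[:,:2]-pl[:2])@R)
    ax=pl[:2]+R@[.05,-.06];print('axis',ax, 'proj',proj(T,[*ax,.115]),proj(S,[*ax,.115]))
    for uv,p in((tp(487,346),T),(sp(589,222),S)):
        e=ray(p,*uv,.115);print('end',e,np.linalg.norm(e[:2]-ax),np.degrees(np.arctan2(*(e[:2]-ax)[::-1])))
    for n,uv in dict(step=(317,299),washer=(358,295),tnut=(514,303),strap=(555,176)).items():
        print(n,ray(T,*tp(*uv),.04))
    np.savez('fit.npz',pl=pl,b=b,ax=ax)
E
python3 fit.py
```

```text
plate [ 0.59300655 -0.02992911 -0.11395659] -6.529231806607596 0.56
plate [ 0.5895551  -0.02088619 -0.11145453] -6.385874322078836 3.41
plate [ 0.59177869 -0.0254828  -0.1124356 ] -6.442085200429625 5.18
board [ 0.63647066  0.12996381 -0.01611074] -0.9230771592953408 1.51
board [ 0.6399061   0.13275312 -0.03272349] -1.8749179671732217 1.28
board [ 0.63841306  0.1317065  -0.02522412] -1.4452357185602827 1.35
board edge in plate [[-0.04315342  0.06480306]
 [ 0.1162385   0.07873922]
 [-0.0588316   0.24411897]
 [ 0.10056032  0.25805512]]
axis [ 0.63473105 -0.09071389] proj [355.64800562 165.19205703] [306.96423057 159.46940542]
end [ 0.41782289 -0.15942558  0.115     ] 0.22753119179194092 -162.42295306757504
end [ 0.42118725 -0.15718674  0.115     ] 0.22365059908484278 -162.7094497219855
step [0.47479756 0.06490608 0.04      ]
washer [0.48159907 0.00896085 0.04      ]
tnut [ 0.47573624 -0.20468839  0.04      ]
strap [ 0.65284887 -0.25966211  0.04      ]
```

```bash
python3 - <<'E'
from fit import *
pl=np.load('fit.npz')['pl']
pl,_=fit([(T,cor(.17,.28,.03),refine(T['image'],[tp(211,73),tp(601,126),tp(574,365),tp(174,310)]))],[.5,0,0])
ps=[sp(138,290),sp(480,95),sp(657,233),sp(304,488)]
print(np.round([proj(S,X) for X in W(pl,cor(.17,.28,.03))],1),np.round(ps,1),np.round(refine(S['image'],ps),1))
def quad(p,seed):
    hsv=cv2.cvtColor(p['image'],cv2.COLOR_RGB2HSV)
    for thr in (100,120,140):
        m=(hsv[...,2]>thr).astype(np.uint8)
        n,l,st,c=cv2.connectedComponentsWithStats(m,connectivity=4)
        k=l[seed[1],seed[0]];mm=(l==k).astype(np.uint8)
        cs,_=cv2.findContours(mm,0,cv2.CHAIN_APPROX_NONE);ct=max(cs,key=cv2.contourArea)
        ap=cv2.approxPolyDP(ct,8,True).reshape(-1,2)
        print(thr,st[k],ap.tolist())
quad(T,(287,168));quad(S,(251,215))
im=T['image'].copy()
for i,(p,n) in enumerate(((T,'top'),(S,'side'))):
    im=cv2.resize(p['image'],None,fx=3,fy=3,interpolation=cv2.INTER_CUBIC)
    Q=np.array([proj(p,X) for X in W(pl,cor(.17,.28,.03))])*3+1
    cv2.polylines(im,[Q.astype(int)],True,(255,0,0),1)
    b=np.load('fit.npz')['b']
    Q=np.array([proj(p,X) for X in W(b,cor(.08,.09,.045))])*3+1
    cv2.polylines(im,[Q.astype(int)],True,(0,255,0),1)
    x,y=((720,330),(540,360))[i]
    cv2.imwrite(f'pics/ov_{n}.png',im[y:y+500,x:x+700,::-1])
E
```

```text
[[187.7 211.7]
 [334.9 128.4]
 [412.2 185.6]
 [260.2 292.2]] [[188.7 213.4]
 [334.3 130.4]
 [409.6 189.1]
 [259.4 297.7]] [[186.9 212.1]
 [334.5 129.6]
 [409.7 186.1]
 [258.7 298.9]]
100 [ 258  141   59   52 2753] [[261, 142], [258, 189], [313, 192], [315, 144]]
120 [ 258  142   58   51 2663] [[261, 143], [259, 189], [312, 192], [314, 144]]
140 [ 259  142   57   51 2554] [[263, 142], [259, 189], [311, 192], [315, 145]]
100 [ 206  186   88   70 3228] [[256, 186], [206, 219], [244, 255], [293, 218]]
120 [ 206  186   88   69 3141] [[256, 186], [206, 219], [243, 254], [293, 217]]
140 [ 207  186   87   68 3064] [[255, 186], [207, 219], [242, 253], [293, 216]]
```

View pics/ov_top.png

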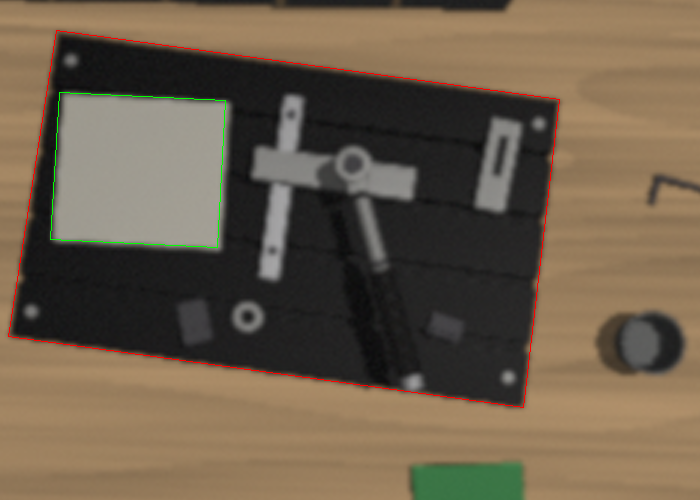

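View pics/ov_side.png

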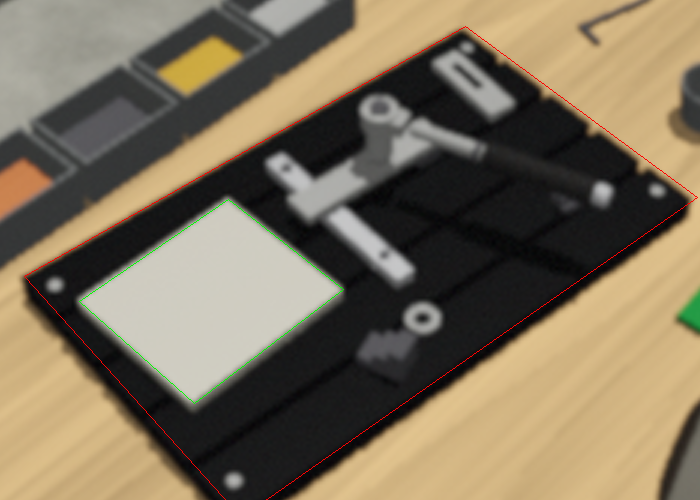

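Candidates for the board in the top view are the large white one on the plate at (287,168), the small white one on the bench at (206,279), and the green one at (397,281). I chose the large one on the plate. The overlay fits the 160x180 mm outline, and its -y edge is 45–59 mm short of the fence, about 5° askew.

Next I'll move above the board's +y side, with the fingers partly closed.

```bash
cat >> h.py <<'E'
from scipy.spatial.transform import Rotation as Ro
def go(target,yaw,quiet=False):
    o=bot.get_obs();R=Ro.from_euler('xyz',o['tcp_rot'],degrees=True)
    Rt=Ro.from_euler('xyz',[180,0,yaw],degrees=True)
    d=R.inv().apply(np.array(target)-o['ee_pos'])/.04
    print('t',round(o['time'],2),'pos',np.round(o['ee_pos'],4),'rot',np.round(o['tcp_rot'],2),'F',np.round(o['wrist_force'],2),'xyz',np.round(d,3),'dr',np.round((R.inv()*Rt).as_rotvec(),3))
E
python3 -c "
from h import *
go([.654,.248,.231],83.5)"
```

```text
t 0.9 pos [ 0.1423 -0.5312  0.2313] rot [-180.   -0.   15.] F [ 0.77 -0.33 -0.14] xyz [ 1.7398e+01 -1.5507e+01  7.0000e-03] dr [-0.    -0.    -1.196]
```

>>> step_arm(
  dr=[
    [0,0,-0.15],
    [0,0,-0.3],
    [0,0,-0.45],
    [0,0,-0.5],
    [0,0,-0.5],
    [0,0,-0.5],
    [0,0,-0.5],
    [0,0,-0.5],
  ],
  xyz=[
    [0.8,-0.7,0],
    [1.6,-1.4,0],
    [2.5,-2.2,0],
    [3.4,-3.0,0],
    [4.3,-3.8,0],
    [5.2,-4.6,0],
    [6.1,-5.4,0],
    [7.0,-6.2,0],
  ],
  gripper=[0.4,0.4,0.4,0.4,0.4,0.4,0.4,0.4],
)

```text
time: 1.7
ee_pos: [0.3492, -0.2175, 0.2316]
tcp_rot: [179.9, -0.0, 43.6]
wrist_force: [0.7, -0.6, -0.1]
opening: 0.0343
```

```bash
python3 -c "
from h import *
go([.654,.248,.231],83.5);print(bot.get_obs()['q'])"
```

```text
t 1.7 pos [ 0.3492 -0.2175  0.2316] rot [ 1.7994e+02 -1.0000e-02  4.3630e+01] F [ 0.74 -0.58 -0.14] xyz [13.545 -3.167  0.015] dr [ 0.001  0.    -0.696]
[-3.19153813e+01 -1.38661066e+01 -7.54241682e+00  9.62637756e+01
  1.89824871e-05  1.04457304e+02]
```

>>> step_arm(
  dr=[
    [0,0,-0.1],
    [0,0,-0.2],
    [0,0,-0.3],
    [0,0,-0.4],
    [0,0,-0.5],
    [0,0,-0.6],
    [0,0,-0.695],
    [0,0,-0.695],
  ],
  xyz=[
    [1.1,-0.26,0],
    [2.2,-0.52,0],
    [3.3,-0.78,0],
    [4.4,-1.04,0],
    [5.5,-1.3,0],
    [6.6,-1.56,0],
    [7.7,-1.82,0],
    [8.8,-2.08,0],
  ],
  gripper=[0.4,0.4,0.4,0.4,0.4,0.4,0.4,0.4],
)

```text
time: 2.5
ee_pos: [0.5466, 0.0858, 0.2314]
tcp_rot: [180.0, -0.0, 83.7]
wrist_force: [-0.6, -0.5, 0.4]
opening: 0.0342
```

```bash
python3 -c "
from h import *
go([.654,.248,.06],83.5)"
```

```text
t 2.5 pos [0.5466 0.0858 0.2314] rot [179.98  -0.    83.67] F [-0.57 -0.48  0.39] xyz [4.325 2.219 4.286] dr [ 0.    -0.     0.003]
```

>>> step_arm(
  dr=[
    [0,0,0],
    [0,0,0],
    [0,0,0],
    [0,0,0],
    [0,0,0],
    [0,0,0],
    [0,0,0],
    [0,0,0],
  ],
  xyz=[
    [1.1,0.55,0],
    [2.2,1.1,0],
    [3.3,1.7,0],
    [4.33,2.2,0],
    [4.33,2.2,1.0],
    [4.33,2.2,2.0],
    [4.33,2.2,3.0],
    [4.33,2.2,3.6],
  ],
  gripper=[0.4,0.4,0.4,0.4,0.4,0.4,0.4,0.4],
)

```text
time: 3.3
ee_pos: [0.6518, 0.2457, 0.083]
tcp_rot: [-179.8, 0.1, 83.5]
wrist_force: [-0.1, 0.2, 0.4]
opening: 0.0339
```

```bash
python3 -c "
from h import *
go([.654,.248,.035],83.5)
for n in('top','side'):
    p=bot.camera(n);save(p,n+'1')
    im=cv2.imread('pics/%s1.png'%n);x,y=(230,110) if n=='top' else (150,110)
    cv2.imwrite('pics/%s1c.png'%n,cv2.resize(im[y:y+190,x:x+260],None,fx=3,fy=3,interpolation=2))
"
```

```text
t 3.3 pos [0.6518 0.2457 0.083 ] rot [-1.7978e+02  1.1000e-01  8.3490e+01] F [-0.12  0.2   0.4 ] xyz [0.064 0.052 1.201] dr [-0.004  0.002 -0.   ]
```

View pics/side1c.png

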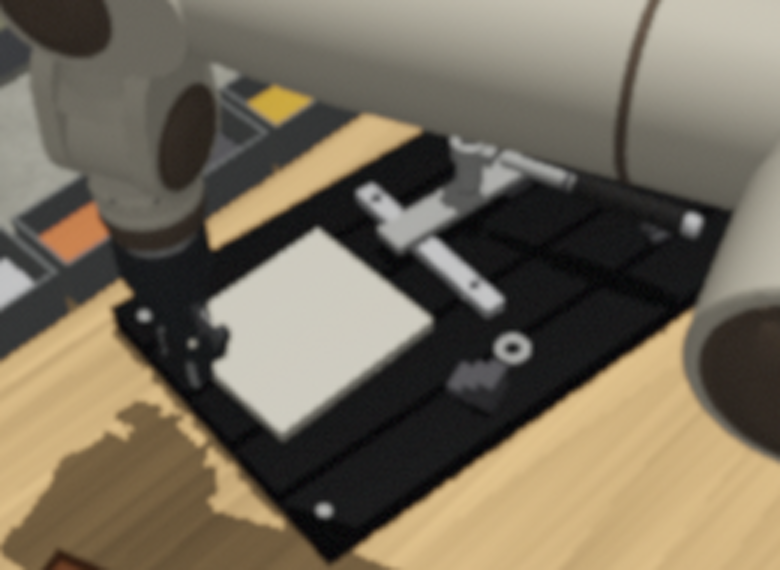

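View pics/top1c.png

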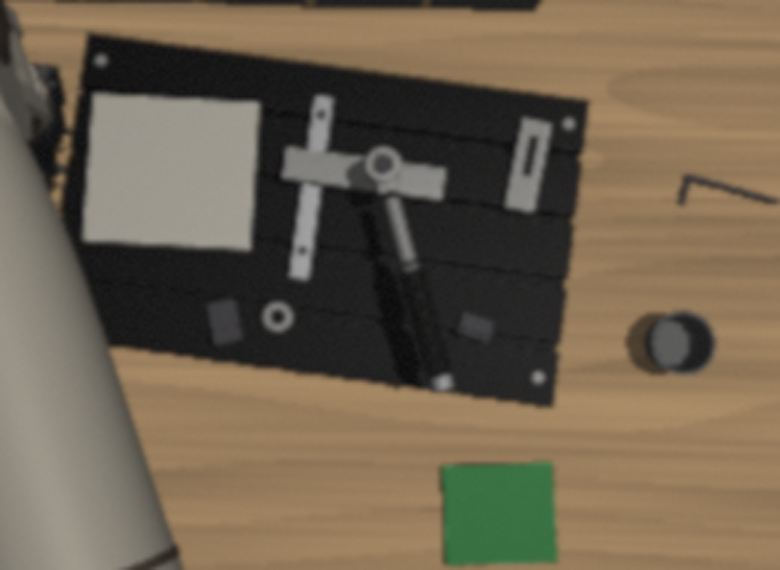

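>>> step_arm(
  dr=[
    [0,0,0],
    [0,0,0],
    [0,0,0],
    [0,0,0],
    [0,0,0],
    [0,0,0],
    [0,0,0],
    [0,0,0],
  ],
  xyz=[
    [0.1,0,0.1],
    [0.2,0,0.3],
    [0.2,0,0.5],
    [0.2,0,0.7],
    [0.2,0,0.85],
    [0.2,0,1.0],
    [0.2,0,1.1],
    [0.2,0,1.1],
  ],
  gripper=[0.4,0.4,0.4,0.4,0.4,0.4,0.4,0.4],
)

```text
time: 4.2
ee_pos: [0.6536, 0.2538, 0.0425]
tcp_rot: [-179.9, 0.0, 83.5]
wrist_force: [0.4, 0.4, -0.4]
opening: 0.0339
```

```bash
python3 -c "
from h import *
go([.646,.179,.035],83.5)
p=bot.camera('side');save(p,'s2')
im=cv2.imread('pics/s2.png');x,y=(150,150)
cv2.imwrite('pics/s2c.png',cv2.resize(im[y:y+130,x:x+170],None,fx=4.5,fy=4.5,interpolation=2))
"
```

```text
t 4.2 pos [0.6536 0.2538 0.0425] rot [-1.7995e+02  3.0000e-02  8.3460e+01] F [ 0.44  0.37 -0.39] xyz [-1.878  0.023  0.189] dr [-0.001  0.    -0.001]
```

View pics/s2c.png

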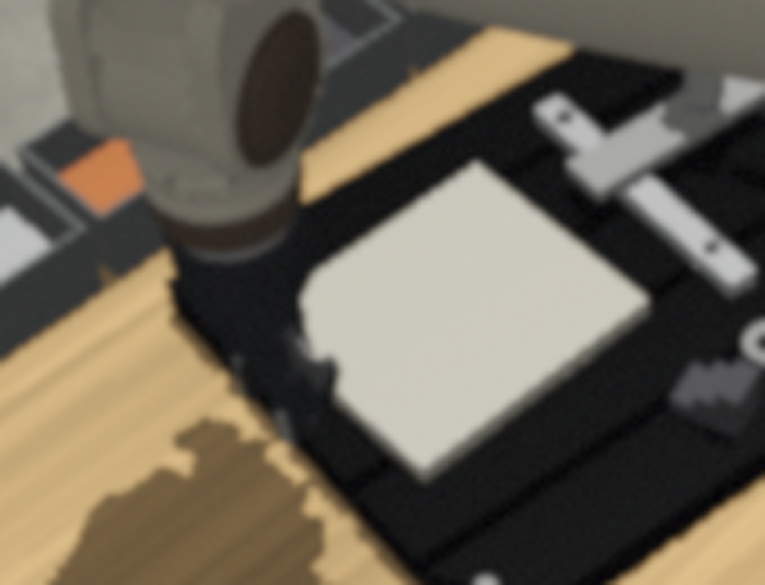

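>>> step_arm(
  dr=[
    [0,0,0],
    [0,0,0],
    [0,0,0],
    [0,0,0],
    [0,0,0],
    [0,0,0],
    [0,0,0],
    [0,0,0],
  ],
  xyz=[
    [0,0,0.12],
    [-0.15,0,0.15],
    [-0.35,0,0.15],
    [-0.55,0,0.15],
    [-0.75,0,0.15],
    [-0.95,0,0.15],
    [-1.15,0,0.15],
    [-1.35,0,0.15],
  ],
  gripper=[0.4,0.4,0.4,0.4,0.4,0.4,0.4,0.4],
)

```text
time: 5.05
ee_pos: [0.6478, 0.1996, 0.0374]
tcp_rot: [180.0, -0.0, 83.5]
wrist_force: [0.5, 1.3, -0.2]
opening: 0.0342
```

```bash
python3 -c "
from h import *
go([.646,.179,.036],83.5)
p=bot.camera('side');save(p,'s3')
im=cv2.imread('pics/s3.png');x,y=(150,130)
cv2.imwrite('pics/s3c.png',cv2.resize(im[y:y+140,x:x+190],None,fx=4,fy=4,interpolation=2))
"
```

```text
t 5.05 pos [0.6478 0.1996 0.0374] rot [ 1.7999e+02 -1.0000e-02  8.3460e+01] F [ 0.48  1.33 -0.18] xyz [-0.517  0.014  0.035] dr [ 0.    -0.    -0.001]
```

View pics/s3c.png

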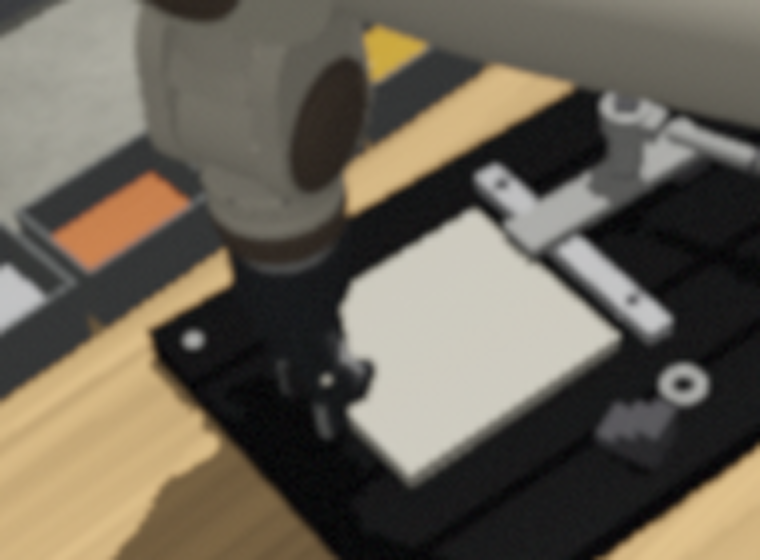

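The board is moving and squaring as it goes, with its edge now just short of the fence under the toe. I'll continue gently.

>>> step_arm(
  dr=[
    [0,0,0],
    [0,0,0],
    [0,0,0],
    [0,0,0],
    [0,0,0],
    [0,0,0],
    [0,0,0],
    [0,0,0],
  ],
  xyz=[
    [-0.06,0,0],
    [-0.12,0,0],
    [-0.18,0,0],
    [-0.24,0,0],
    [-0.3,0,0],
    [-0.35,0,0],
    [-0.4,0,0],
    [-0.4,0,0],
  ],
  gripper=[0.4,0.4,0.4,0.4,0.4,0.4,0.4,0.4],
)

```text
time: 5.9
ee_pos: [0.6459, 0.1841, 0.0373]
tcp_rot: [-180.0, 0.0, 83.5]
wrist_force: [1.0, -0.0, 0.1]
opening: 0.0342
```

>>> step_arm(
  dr=[
    [0,0,0],
    [0,0,0],
    [0,0,0],
    [0,0,0],
    [0,0,0],
    [0,0,0],
    [0,0,0],
    [0,0,0],
  ],
  xyz=[
    [-0.02,0,0],
    [-0.04,0,0],
    [-0.06,0,0],
    [-0.08,0,0],
    [-0.1,0,0],
    [-0.1,0,0],
    [-0.1,0,0],
    [-0.1,0,0],
  ],
  gripper=[0.4,0.4,0.4,0.4,0.4,0.4,0.4,0.4],
)

```text
time: 6.7
ee_pos: [0.6455, 0.1803, 0.0372]
tcp_rot: [-180.0, 0.0, 83.5]
wrist_force: [0.2, -0.2, 0.8]
opening: 0.0343
```

```bash
python3 -c "
from h import *
go([.646,.179,.036],83.5)
p=bot.camera('side');save(p,'s4')
im=cv2.imread('pics/s4.png');x,y=(150,130)
cv2.imwrite('pics/s4c.png',cv2.resize(im[y:y+140,x:x+190],None,fx=4,fy=4,interpolation=2))
"
```

```text
t 6.7 pos [0.6455 0.1803 0.0372] rot [-1.7999e+02  2.0000e-02  8.3460e+01] F [ 0.2  -0.18  0.82] xyz [-0.03   0.017  0.03 ] dr [-0.     0.    -0.001]
```

View pics/s4c.png

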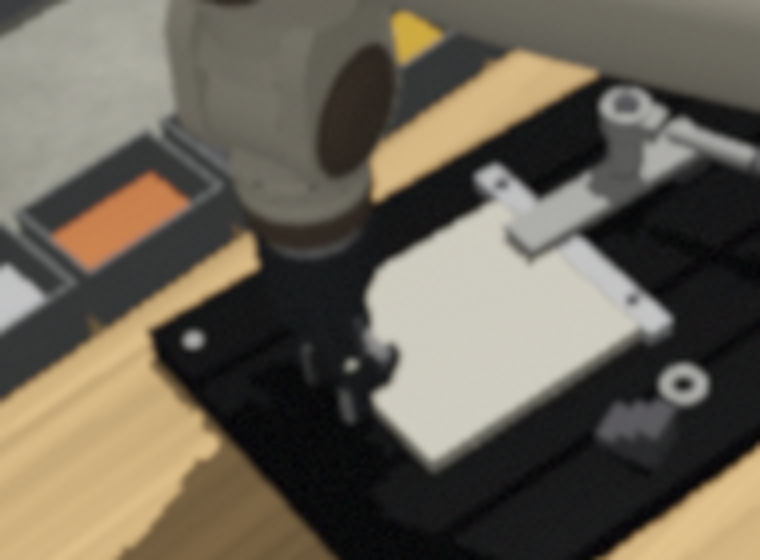

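>>> step_arm(
  dr=[
    [0,0,0],
    [0,0,0],
    [0,0,0],
    [0,0,0],
    [0,0,0],
    [0,0,0],
    [0,0,0],
    [0,0,0],
  ],
  xyz=[
    [-0.02,0,0],
    [-0.04,0,0],
    [-0.06,0,0],
    [-0.08,0,0],
    [-0.1,0,0],
    [-0.1,0,0],
    [-0.1,0,0],
    [-0.1,0,0],
  ],
  gripper=[0.4,0.4,0.4,0.4,0.4,0.4,0.4,0.4],
)

```text
time: 7.55
ee_pos: [0.6453, 0.1792, 0.0376]
tcp_rot: [180.0, -0.3, 83.6]
wrist_force: [2.1, 13.6, -1.7]
opening: 0.0341
```

```bash
python3 -c "
from h import *
go([.646,.179,.036],83.5)"
```

```text
t 7.55 pos [0.6453 0.1792 0.0376] rot [179.98  -0.28  83.58] F [ 2.07 13.61 -1.67] xyz [-0.002  0.017  0.039] dr [ 0.    -0.005  0.001]
```

The board has met the fence with 13.6 N of push. I'll back off and check that it's flush.

>>> step_arm(
  dr=[
    [0,0,0],
    [0,0,0],
    [0,0,0],
    [0,0,0],
    [0,0,0],
    [0,0,0],
    [0,0,0],
    [0,0,0],
  ],
  xyz=[
    [0,0,0],
    [0,0,0],
    [0.1,0,0],
    [0.3,0,0],
    [0.6,0,0],
    [0.7,0,-0.8],
    [0.7,0,-2.0],
    [0.7,0,-3.2],
  ],
  gripper=[0.4,0.4,0.4,0.4,0.4,0.4,0.4,0.4],
)

```text
time: 8.35
ee_pos: [0.6476, 0.2048, 0.166]
tcp_rot: [-179.9, 0.1, 83.5]
wrist_force: [0.7, 0.3, 0.5]
opening: 0.0341
```

```bash
python3 -c "
from h import *
go([.646,.179,.036],83.5)
for n in('top','side'):
    p=bot.camera(n);save(p,n+'5')
    im=cv2.imread('pics/%s5.png'%n);x,y=(240,110) if n=='top' else (190,120)
    cv2.imwrite('pics/%s5c.png'%n,cv2.resize(im[y:y+130,x:x+180],None,fx=4.4,fy=4.4,interpolation=2))
"
```

```text
t 8.35 pos [0.6476 0.2048 0.166 ] rot [-1.7991e+02  6.0000e-02  8.3490e+01] F [0.73 0.26 0.53] xyz [-0.642  0.037  3.251] dr [-0.002  0.001 -0.   ]
```

View pics/top5c.png

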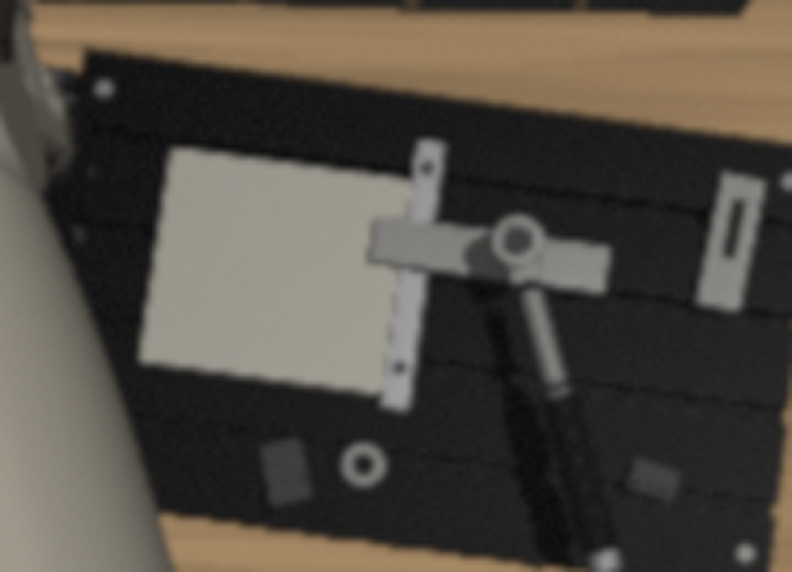

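View pics/side5c.png

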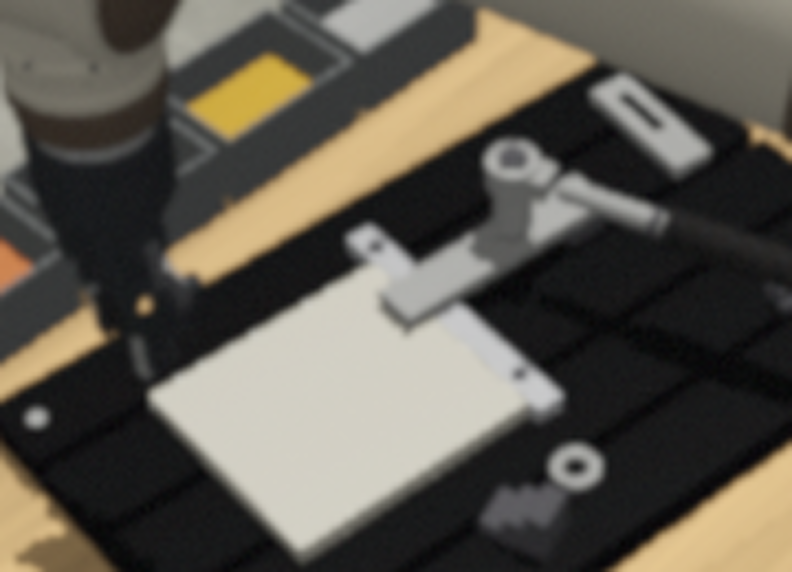

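```bash
cat > bd.py <<'E'
from h import *
import sys
from fit import W
def edge(p,A,B,h=6,lo=.1,hi=.9,n=40):
    "subpixel edge along segment A-B (px): returns pts at max gradient"
    g=cv2.GaussianBlur(cv2.cvtColor(p['image'],cv2.COLOR_RGB2GRAY).astype(np.float32),(0,0),1)
    A=np.array(A);B=np.array(B);d=(B-A)/np.linalg.norm(B-A);nn=np.array([-d[1],d[0]])
    s=np.arange(-h,h+.01,.1);out=[]
    for f in np.linspace(lo,hi,n):
        q=A+f*(B-A)+s[:,None]*nn
        v=cv2.remap(g,q[:,0].astype(np.float32)[None],q[:,1].astype(np.float32)[None],cv2.INTER_CUBIC)[0]
        gr=np.abs(np.gradient(v));w=np.where(gr>.5*gr.max(),gr,0)
        out.append(q[np.argmax(gr)] if True else 0)
    out=np.array(out)
    vx,vy,x0,y0=cv2.fitLine(out.astype(np.float32),cv2.DIST_HUBER,0,.01,.01).ravel()
    r=(out-[x0,y0])@[-vy,vx]
    return np.array([x0,y0]),np.array([vx,vy]),r.std()
def ang(p,A,B,z,**k):
    c,d,s=edge(p,A,B,**k)
    a=ray(p,*(c-d*20),z);b=ray(p,*(c+d*20),z);v=(b-a)[:2]
    if v[0]<0:v=-v
    return np.degrees(np.arctan2(v[1],v[0])),(a[:2],v/np.linalg.norm(v)),s
E
python3 - <<'E'
from bd import *
from fit import *
pl=np.array([.592,-.027,np.radians(-6.5)])
# fence-frame: fit board pose (only yaw/y) in top & side
for n in('top','side'):
    p=bot.camera(n)
    b=W(pl,[(.03,.11,0)])[0];bp=[b[0],b[1],pl[2]]
    for nm,e,z,P in(('+y side',((-.08,.09),(.08,.09)),.045,bp),('-x side',((-.08,-.09),(-.08,.09)),.045,bp),('+x side',((.08,-.08),(.08,.09)),.045,bp)):
        X=W(P,[(*e[0],z),(*e[1],z)]);a,l,s=ang(p,proj(p,X[0]),proj(p,X[1]),z,h=5)
        print(n,nm,round(a,2),round(s,2))
    for nm,y,x0,x1,z in(('fence face',.02,-.07,.03,.045),('fence back',0,-.065,-.0,.044),('plate -y',-.28,-.1,.1,.03),('plate -x',None,-.2,.2,.03),('plate +x',1,-.15,.15,.03)):
        if y is None: q=[(-.17,x0,z),(-.17,x1,z)]
        elif y==1: q=[(.17,x0,z),(.17,x1,z)]
        else: q=[(x0,y,z),(x1,y,z)]
        X=W(pl,q);a,l,s=ang(p,proj(p,X[0]),proj(p,X[1]),z,h=5);print(n,nm,round(a,2),round(s,2))
E
```

```text
top +y side -6.92 0.37
top -x side 83.94 0.35
top +x side 83.56 0.32
top fence face -10.3 1.45
top fence back -6.58 0.36
top plate -y -6.16 0.48
top plate -x 83.68 0.8
top plate +x 83.34 0.39
side +y side -6.58 0.39
side -x side 83.01 0.58
side +x side 83.66 0.34
side fence face -6.98 1.18
side fence back -6.28 0.37
side plate -y -4.25 0.62
side plate -x 83.54 0.38
side plate +x 83.29 0.47
```

The board is flush. Its measured yaw is about -6.4±0.3°, the fence is -6.5°, and the contact position matches the fence to within 1 mm.

Next is the wrench: shut the fingers and go to the handle's counter-clockwise side.

```bash
cat >> h.py <<'E'
AX=np.array([.6349,-.0923])
def hpt(phi,off=.024,r=.17,z=.095):
    a=np.radians(phi);u=np.array([np.cos(a),np.sin(a)]);n=np.array([-u[1],u[0]])
    return [*(AX+r*u+off*n),z]
E
python3 -c "
from h import *
t=hpt(-163,.042,z=.2);print(t);go(t,107)"
```

```text
[np.float64(0.4846078030846389), np.float64(-0.1821679895533127), 0.2]
t 8.55 pos [0.649  0.205  0.1669] rot [ 1.7985e+02 -5.0000e-02  8.3480e+01] F [ 0.71  0.51 -1.6 ] xyz [-10.082  -2.981  -0.845] dr [ 0.003 -0.    -0.411]
```

>>> step_arm(
  dr=[
    [0,0,0],
    [0,0,-0.1],
    [0,0,-0.2],
    [0,0,-0.3],
    [0,0,-0.41],
    [0,0,-0.41],
    [0,0,-0.41],
    [0,0,-0.41],
  ],
  xyz=[
    [-0.5,-0.15,-0.85],
    [-1.6,-0.48,-0.85],
    [-2.8,-0.83,-0.85],
    [-4.0,-1.18,-0.85],
    [-5.2,-1.54,-0.85],
    [-6.4,-1.89,-0.85],
    [-7.6,-2.25,-0.85],
    [-8.8,-2.6,-0.85],
  ],
  gripper=[0,0,0,0,0,0,0,0],
)

```text
time: 9.35
ee_pos: [0.5034, -0.1347, 0.1977]
tcp_rot: [-179.9, -0.1, 107.0]
wrist_force: [1.5, -0.3, 1.0]
opening: 0.0001
```

```bash
python3 -c "
from h import *
go(hpt(-163,.042,z=.095),107)"
```

```text
t 9.35 pos [ 0.5034 -0.1347  0.1977] rot [-1.7988e+02 -6.0000e-02  1.0698e+02] F [ 1.52 -0.3   1.01] xyz [-1.001 -0.792  2.567] dr [-0.002 -0.001 -0.   ]
```

>>> step_arm(
  dr=[
    [0,0,0],
    [0,0,0],
    [0,0,0],
    [0,0,0],
    [0,0,0],
    [0,0,0],
    [0,0,0],
    [0,0,0],
  ],
  xyz=[
    [-0.6,-0.4,0],
    [-1.0,-0.8,0],
    [-1.0,-0.8,0.4],
    [-1.0,-0.8,1.0],
    [-1.0,-0.8,1.6],
    [-1.0,-0.8,2.1],
    [-1.0,-0.8,2.5],
    [-1.0,-0.8,2.5],
  ],
  gripper=[0,0,0,0,0,0,0,0],
)

```text
time: 10.15
ee_pos: [0.4842, -0.1802, 0.0955]
tcp_rot: [-179.7, -0.2, 107.0]
wrist_force: [-0.7, 0.3, -0.4]
opening: -0.0003
```

```bash
python3 -c "
from h import *
go(hpt(-163,.030,z=.095),107)
for n in('top','side'):
    p=bot.camera(n);save(p,n+'6')
    im=cv2.imread('pics/%s6.png'%n);x,y=(290,130) if n=='top' else (270,110)
    cv2.imwrite('pics/%s6c.png'%n,cv2.resize(im[y:y+130,x:x+180],None,fx=4,fy=4,interpolation=2))
"
```

```text
t 10.15 pos [ 0.4842 -0.1802  0.0955] rot [-179.71   -0.21  106.96] F [-0.71  0.32 -0.39] xyz [ 0.249 -0.005  0.014] dr [-0.005 -0.004 -0.001]
```

View pics/top6c.png

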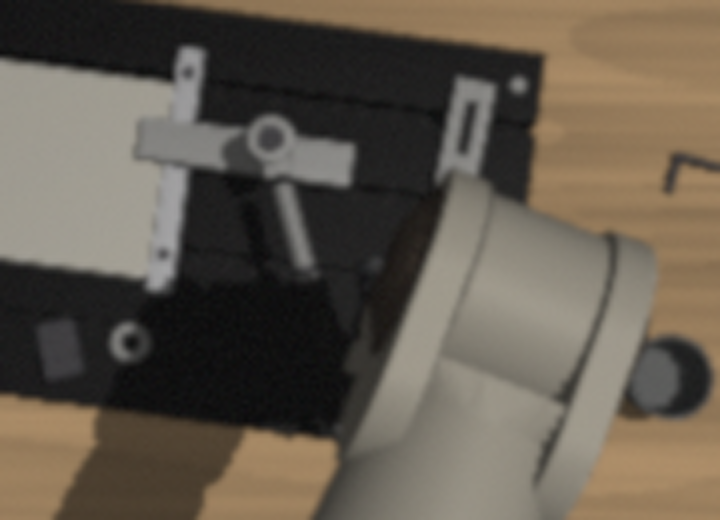

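View pics/side6c.png

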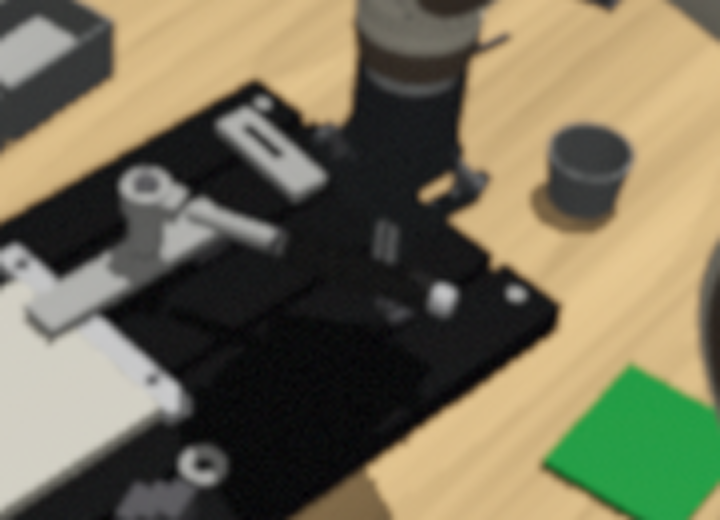

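The shut fingertip stands on the -y side of the handle, at mid-grip, with the grip between it and the plate's +y. Now I'll make contact.

```bash
python3 -c "
from h import *
go(hpt(-164),106)
go(hpt(-168),102)"
```

```text
t 10.25 pos [ 0.4856 -0.1807  0.0987] rot [-1.7992e+02 -6.0000e-02  1.0696e+02] F [-0.27  0.35  0.4 ] xyz [ 0.497 -0.044  0.092] dr [-0.001 -0.001  0.017]
t 10.25 pos [ 0.4856 -0.1807  0.0987] rot [-1.7992e+02 -6.0000e-02  1.0696e+02] F [-0.27  0.35  0.4 ] xyz [ 0.795 -0.07   0.092] dr [-0.002 -0.001  0.087]
```

>>> step_arm(
  dr=[
    [0,0,0],
    [0,0,0.02],
    [0,0,0.03],
    [0,0,0.05],
    [0,0,0.06],
    [0,0,0.08],
    [0,0,0.08],
    [0,0,0.08],
  ],
  xyz=[
    [0.1,0,0.08],
    [0.25,0,0.08],
    [0.4,0,0.08],
    [0.5,-0.02,0.08],
    [0.6,-0.04,0.08],
    [0.7,-0.05,0.08],
    [0.8,-0.06,0.08],
    [0.8,-0.06,0.08],
  ],
  gripper=[0,0,0,0,0,0,0,0],
)

```text
time: 11.05
ee_pos: [0.4743, -0.1508, 0.0963]
tcp_rot: [180.0, 0.0, 102.4]
wrist_force: [2.5, -2.3, -0.1]
opening: 0.0002
```

```bash
cat >> h.py <<'E'
def rep(dphi=5,off=.024,r=.17):
    "report force along push, contact-implied handle angle, next step"
    o=bot.get_obs();P=o['ee_pos'][:2]-AX
    R_=np.linalg.norm(P);phi=np.degrees(np.arctan2(P[1],P[0]))-np.degrees(np.arcsin(off/R_))
    phi=(phi+180)%360-180
    if phi>0: phi-=360
    a=np.radians(phi);push=np.array([np.sin(a),-np.cos(a)]);u=np.array([np.cos(a),np.sin(a)])
    F=o['wrist_force'][:2]
    print('phi %.2f r %.4f Fpush %.2f Frad %.2f Fz %.2f'%(phi,np.sqrt(R_**2-off**2),-F@push,F@u,o['wrist_force'][2]))
    go(hpt(phi-dphi,off,r),270+phi-dphi)
E
python3 -c "
from h import *
rep()"
```

```text
phi -168.05 r 0.1692 Fpush 2.76 Frad -2.00 Fz -0.06
t 11.05 pos [ 0.4743 -0.1508  0.0963] rot [1.7999e+02 1.0000e-02 1.0239e+02] F [ 2.52 -2.29 -0.06] xyz [ 0.373 -0.053  0.032] dr [0.    0.    0.095]
```

>>> step_arm(
  dr=[
    [0,0,0.01],
    [0,0,0.03],
    [0,0,0.04],
    [0,0,0.06],
    [0,0,0.08],
    [0,0,0.09],
    [0,0,0.09],
    [0,0,0.09],
  ],
  xyz=[
    [0.07,0,0],
    [0.14,-0.01,0],
    [0.21,-0.02,0],
    [0.28,-0.03,0],
    [0.35,-0.04,0],
    [0.37,-0.05,0],
    [0.37,-0.05,0],
    [0.37,-0.05,0],
  ],
  gripper=[0,0,0,0,0,0,0,0],
)

```text
time: 11.85
ee_pos: [0.4693, -0.137, 0.0961]
tcp_rot: [180.0, -0.0, 97.2]
wrist_force: [2.6, -2.8, -0.3]
opening: 0.0002
```

```bash
python3 -c "
from h import *
rep()"
```

```text
phi -172.93 r 0.1699 Fpush 3.05 Frad -2.20 Fz -0.28
t 11.85 pos [ 0.4693 -0.137   0.0961] rot [ 1.800e+02 -1.000e-02  9.723e+01] F [ 2.55 -2.75 -0.28] xyz [ 0.373 -0.038  0.027] dr [-0.   -0.    0.09]
```

>>> step_arm(
  dr=[
    [0,0,0.01],
    [0,0,0.03],
    [0,0,0.04],
    [0,0,0.06],
    [0,0,0.08],
    [0,0,0.09],
    [0,0,0.09],
    [0,0,0.09],
  ],
  xyz=[
    [0.07,0,0],
    [0.14,-0.01,0],
    [0.21,-0.01,0],
    [0.28,-0.02,0],
    [0.35,-0.03,0],
    [0.37,-0.03,0],
    [0.37,-0.03,0],
    [0.37,-0.03,0],
  ],
  gripper=[0,0,0,0,0,0,0,0],
)

```text
time: 12.65
ee_pos: [0.4662, -0.1225, 0.0961]
tcp_rot: [-180.0, -0.0, 92.1]
wrist_force: [-0.3, -2.7, 0.4]
opening: -0.0001
```

```bash
python3 -c "
from h import *
rep()"
```

```text
phi -177.90 r 0.1697 Fpush 2.71 Frad 0.42 Fz 0.38
t 12.65 pos [ 0.4662 -0.1225  0.0961] rot [-179.99   -0.     92.08] F [-0.32 -2.73  0.38] xyz [ 0.373 -0.043  0.026] dr [-0.    -0.     0.087]
```

>>> step_arm(
  dr=[
    [0,0,0.01],
    [0,0,0.03],
    [0,0,0.04],
    [0,0,0.06],
    [0,0,0.08],
    [0,0,0.09],
    [0,0,0.09],
    [0,0,0.09],
  ],
  xyz=[
    [0.07,0,0],
    [0.14,-0.01,0],
    [0.21,-0.02,0],
    [0.28,-0.03,0],
    [0.35,-0.04,0],
    [0.37,-0.04,0],
    [0.37,-0.04,0],
    [0.37,-0.04,0],
  ],
  gripper=[0,0,0,0,0,0,0,0],
)

```text
time: 13.45
ee_pos: [0.4642, -0.1078, 0.0961]
tcp_rot: [180.0, -0.0, 86.9]
wrist_force: [0.5, -2.7, 0.6]
opening: 0.0002
```

```bash
python3 -c "
from h import *
rep()"
```

```text
phi -182.87 r 0.1697 Fpush 2.69 Frad -0.61 Fz 0.61
t 13.45 pos [ 0.4642 -0.1078  0.0961] rot [179.99  -0.    86.92] F [ 0.47 -2.72  0.61] xyz [ 0.373 -0.044  0.028] dr [ 0.    -0.     0.084]
```

>>> step_arm(
  dr=[
    [0,0,0.01],
    [0,0,0.03],
    [0,0,0.04],
    [0,0,0.06],
    [0,0,0.08],
    [0,0,0.08],
    [0,0,0.08],
    [0,0,0.08],
  ],
  xyz=[
    [0.07,0,0],
    [0.14,-0.01,0],
    [0.21,-0.02,0],
    [0.28,-0.03,0],
    [0.35,-0.04,0],
    [0.35,-0.04,0],
    [0.35,-0.04,0],
    [0.35,-0.04,0],
  ],
  gripper=[0,0,0,0,0,0,0,0],
)

```text
time: 14.25
ee_pos: [0.4634, -0.0937, 0.0961]
tcp_rot: [180.0, -0.0, 82.3]
wrist_force: [1.5, -2.1, 0.8]
opening: 0.0002
```

```bash
python3 -c "
from h import *
rep()"
```

```text
phi -187.57 r 0.1698 Fpush 1.85 Frad -1.78 Fz 0.76
t 14.25 pos [ 0.4634 -0.0937  0.0961] rot [ 1.7998e+02 -1.0000e-02  8.2340e+01] F [ 1.52 -2.07  0.76] xyz [ 0.373 -0.042  0.028] dr [ 0.    -0.     0.086]
```

>>> step_arm(
  dr=[
    [0,0,0.01],
    [0,0,0.03],
    [0,0,0.04],
    [0,0,0.06],
    [0,0,0.08],
    [0,0,0.08],
    [0,0,0.08],
    [0,0,0.08],
  ],
  xyz=[
    [0.07,0,0],
    [0.14,-0.01,0],
    [0.21,-0.02,0],
    [0.28,-0.03,0],
    [0.35,-0.04,0],
    [0.35,-0.04,0],
    [0.35,-0.04,0],
    [0.35,-0.04,0],
  ],
  gripper=[0,0,0,0,0,0,0,0],
)

```text
time: 15.05
ee_pos: [0.4637, -0.0808, 0.0962]
tcp_rot: [179.9, 0.2, 77.6]
wrist_force: [0.6, -11.7, -0.1]
opening: -0.0001
```

```bash
python3 -c "
from h import *
rep()"
```

```text
phi -191.89 r 0.1699 Fpush 11.28 Frad -2.96 Fz -0.15
t 15.05 pos [ 0.4637 -0.0808  0.0962] rot [1.7995e+02 1.6000e-01 7.7630e+01] F [  0.57 -11.65  -0.15] xyz [ 0.372 -0.041  0.029] dr [0.001 0.003 0.079]
```

The nut has snugged and the pull is 11.3 N, so I'll go in 3 mm steps from here.

>>> step_arm(
  dr=[
    [0,0,0.005],
    [0,0,0.01],
    [0,0,0.015],
    [0,0,0.018],
    [0,0,0.018],
    [0,0,0.018],
    [0,0,0.018],
    [0,0,0.018],
  ],
  xyz=[
    [0.02,0,0],
    [0.04,0,0],
    [0.06,0,0],
    [0.075,-0.01,0],
    [0.075,-0.01,0],
    [0.075,-0.01,0],
    [0.075,-0.01,0],
    [0.075,-0.01,0],
  ],
  gripper=[0,0,0,0,0,0,0,0],
)

```text
time: 15.85
ee_pos: [0.4638, -0.0781, 0.0962]
tcp_rot: [179.9, 0.2, 76.6]
wrist_force: [-0.6, -12.6, -0.1]
opening: -0.0
```

```bash
python3 -c "
from h import *
rep(1)"
```

```text
phi -192.78 r 0.1700 Fpush 12.39 Frad -2.16 Fz -0.13
t 15.85 pos [ 0.4638 -0.0781  0.0962] rot [179.95   0.2   76.58] F [ -0.64 -12.56  -0.13] xyz [ 0.074 -0.011  0.03 ] dr [0.001 0.003 0.006]
```

>>> step_arm(
  dr=[
    [0,0,0.005],
    [0,0,0.01],
    [0,0,0.015],
    [0,0,0.015],
    [0,0,0.015],
    [0,0,0.015],
    [0,0,0.015],
    [0,0,0.015],
  ],
  xyz=[
    [0.02,0,0],
    [0.04,0,0],
    [0.06,0,0],
    [0.075,-0.01,0],
    [0.075,-0.01,0],
    [0.075,-0.01,0],
    [0.075,-0.01,0],
    [0.075,-0.01,0],
  ],
  gripper=[0,0,0,0,0,0,0,0],
)

```text
time: 16.65
ee_pos: [0.4641, -0.0753, 0.0962]
tcp_rot: [179.9, 0.2, 75.7]
wrist_force: [0.5, -14.6, 0.2]
opening: -0.0002
```

```bash
python3 -c "
from h import *
rep(1)"
```

```text
phi -193.73 r 0.1699 Fpush 14.09 Frad -3.92 Fz 0.17
t 16.65 pos [ 0.4641 -0.0753  0.0962] rot [179.94   0.22  75.72] F [  0.47 -14.62   0.17] xyz [ 0.074 -0.012  0.03 ] dr [0.001 0.004 0.008]
```

>>> step_arm(
  dr=[
    [0,0,0.005],
    [0,0,0.01],
    [0,0,0.015],
    [0,0,0.015],
    [0,0,0.015],
    [0,0,0.015],
    [0,0,0.015],
    [0,0,0.015],
  ],
  xyz=[
    [0.02,0,0],
    [0.04,0,0],
    [0.06,0,0],
    [0.06,-0.01,0],
    [0.06,-0.01,0],
    [0.06,-0.01,0],
    [0.06,-0.01,0],
    [0.06,-0.01,0],
  ],
  gripper=[0,0,0,0,0,0,0,0],
)

```text
time: 17.45
ee_pos: [0.4643, -0.0729, 0.0962]
tcp_rot: [179.9, 0.2, 74.9]
wrist_force: [1.1, -15.0, 0.1]
opening: 0.0001
```

```bash
python3 -c "
from h import *
rep(1)"
```

```text
phi -194.54 r 0.1700 Fpush 14.24 Frad -4.86 Fz 0.10
t 17.45 pos [ 0.4643 -0.0729  0.0962] rot [179.93   0.23  74.86] F [  1.13 -15.01   0.1 ] xyz [ 0.074 -0.011  0.03 ] dr [0.001 0.004 0.007]
```

>>> step_arm(
  dr=[
    [0,0,0.005],
    [0,0,0.01],
    [0,0,0.015],
    [0,0,0.015],
    [0,0,0.015],
    [0,0,0.015],
    [0,0,0.015],
    [0,0,0.015],
  ],
  xyz=[
    [0.02,0,0],
    [0.04,0,0],
    [0.06,0,0],
    [0.06,-0.01,0],
    [0.06,-0.01,0],
    [0.06,-0.01,0],
    [0.06,-0.01,0],
    [0.06,-0.01,0],
  ],
  gripper=[0,0,0,0,0,0,0,0],
)

```text
time: 18.25
ee_pos: [0.4645, -0.0705, 0.0962]
tcp_rot: [179.9, 0.2, 74.0]
wrist_force: [0.8, -15.3, -0.6]
opening: -0.0
```

```bash
python3 -c "
from h import *
rep(1)
f=[]
for i in range(3):
    bot.camera('top');f.append(bot.get_obs()['wrist_force'])
print(np.round(f,1))"
```

```text
phi -195.33 r 0.1701 Fpush 14.49 Frad -4.84 Fz -0.60
t 18.25 pos [ 0.4645 -0.0705  0.0962] rot [179.93   0.23  73.99] F [  0.84 -15.26  -0.6 ] xyz [ 0.074 -0.009  0.029] dr [0.001 0.004 0.006]
[[  1.2 -15.9  -0.7]
 [  0.1 -14.6   0.4]
 [  0.6 -14.7  -0. ]]
```

>>> step_arm(
  dr=[
    [0,0,0.005],
    [0,0,0.01],
    [0,0,0.015],
    [0,0,0.015],
    [0,0,0.015],
    [0,0,0.015],
    [0,0,0.015],
    [0,0,0.015],
  ],
  xyz=[
    [0.02,0,0],
    [0.04,0,0],
    [0.06,0,0],
    [0.07,-0.01,0],
    [0.07,-0.01,0],
    [0.07,-0.01,0],
    [0.07,-0.01,0],
    [0.07,-0.01,0],
  ],
  gripper=[0,0,0,0,0,0,0,0],
)

```text
time: 19.2
ee_pos: [0.4649, -0.0677, 0.0962]
tcp_rot: [179.9, 0.2, 73.1]
wrist_force: [0.8, -15.5, 0.3]
opening: -0.0002
```

```bash
python3 -c "
from h import *
rep(1)
f=[]
for i in range(3):
    bot.camera('top');f.append(bot.get_obs()['wrist_force'])
print(np.round(f,1))"
```

```text
phi -196.27 r 0.1701 Fpush 14.67 Frad -5.15 Fz 0.34
t 19.2 pos [ 0.4649 -0.0677  0.0962] rot [179.93   0.23  73.13] F [  0.84 -15.52   0.34] xyz [ 0.074 -0.009  0.028] dr [0.001 0.004 0.007]
[[  1.3 -15.8  -0.9]
 [  1.4 -15.7  -0.1]
 [  0.5 -14.4  -0.3]]
```

>>> step_arm(
  dr=[
    [0,0,0.005],
    [0,0,0.01],
    [0,0,0.012],
    [0,0,0.012],
    [0,0,0.012],
    [0,0,0.012],
    [0,0,0.012],
    [0,0,0.012],
  ],
  xyz=[
    [0.02,0,0],
    [0.04,0,0],
    [0.05,-0.01,0],
    [0.05,-0.01,0],
    [0.05,-0.01,0],
    [0.05,-0.01,0],
    [0.05,-0.01,0],
    [0.05,-0.01,0],
  ],
  gripper=[0,0,0,0,0,0,0,0],
)

```text
time: 20.15
ee_pos: [0.4652, -0.0657, 0.0962]
tcp_rot: [179.9, 0.2, 72.4]
wrist_force: [1.2, -16.0, -0.1]
opening: 0.0003
```

```bash
python3 -c "
from h import *
rep(1)"
```

```text
phi -196.94 r 0.1701 Fpush 14.94 Frad -5.78 Fz -0.06
t 20.15 pos [ 0.4652 -0.0657  0.0962] rot [179.91   0.23  72.44] F [  1.18 -15.98  -0.06] xyz [ 0.074 -0.009  0.03 ] dr [0.002 0.004 0.007]
```

The force has held at 14.1–14.9 N, about 2.5 Nm, over 9 mm of travel. Before that it was rising about 0.5 N/mm, so this is the click. I'll stop here and let go slowly.

>>> step_arm(
  dr=[
    [0,0,-0.01],
    [0,0,-0.03],
    [0,0,-0.04],
    [0,0,-0.06],
    [0,0,-0.07],
    [0,0,-0.09],
    [0,0,-0.1],
    [0,0,-0.12],
  ],
  xyz=[
    [-0.06,0,0],
    [-0.13,0,0],
    [-0.2,0,0],
    [-0.27,-0.01,0],
    [-0.34,-0.02,0],
    [-0.41,-0.03,0],
    [-0.48,-0.03,0],
    [-0.55,-0.04,0],
  ],
  gripper=[0,0,0,0,0,0,0,0],
)

```text
time: 20.95
ee_pos: [0.4575, -0.0852, 0.0963]
tcp_rot: [179.9, 0.1, 79.4]
wrist_force: [3.4, -6.4, -0.3]
opening: -0.0001
```

```bash
python3 -c "
from h import *
rep(1)"
```

```text
phi -190.05 r 0.1759 Fpush 5.67 Frad -4.42 Fz -0.33
t 20.95 pos [ 0.4575 -0.0852  0.0963] rot [1.7991e+02 8.0000e-02 7.9400e+01] F [ 3.36 -6.36 -0.33] xyz [0.076 0.136 0.032] dr [0.002 0.001 0.008]
```

>>> step_arm(
  dr=[
    [0,0,-0.01],
    [0,0,-0.03],
    [0,0,-0.04],
    [0,0,-0.06],
    [0,0,-0.07],
    [0,0,-0.09],
    [0,0,-0.1],
    [0,0,-0.12],
  ],
  xyz=[
    [-0.06,0,0],
    [-0.13,0,0],
    [-0.2,0,0],
    [-0.27,-0.01,0],
    [-0.34,-0.02,0],
    [-0.41,-0.03,0],
    [-0.48,-0.03,0],
    [-0.55,-0.04,0],
  ],
  gripper=[0,0,0,0,0,0,0,0],
)

```text
time: 21.75
ee_pos: [0.4513, -0.1059, 0.0961]
tcp_rot: [-180.0, -0.0, 86.4]
wrist_force: [-0.2, 0.1, 0.4]
opening: 0.0002
```

```bash
python3 -c "
from h import *
rep(1)"
```

```text
phi -183.24 r 0.1825 Fpush -0.14 Frad 0.23 Fz 0.43
t 21.75 pos [ 0.4513 -0.1059  0.0961] rot [-1.80e+02 -1.00e-02  8.64e+01] F [-0.22  0.15  0.43] xyz [0.076 0.303 0.026] dr [-0.    -0.     0.011]
```

Released. I'll back off further, lift clear and look.

>>> step_arm(
  dr=[
    [0,0,0],
    [0,0,0],
    [0,0,0],
    [0,0,0],
    [0,0,0],
    [0,0,0],
    [0,0,0],
    [0,0,0],
  ],
  xyz=[
    [-0.3,0,0],
    [-0.6,0,0],
    [-0.9,0,0],
    [-1.0,0,-0.6],
    [-1.0,0,-1.6],
    [-1.0,0,-2.6],
    [-1.6,0,-3.6],
    [-2.6,0,-3.6],
  ],
  gripper=[0,0,0,0,0,0,0,0],
)

```text
time: 22.55
ee_pos: [0.4461, -0.2107, 0.2459]
tcp_rot: [179.6, 0.2, 86.5]
wrist_force: [0.7, 0.1, 0.1]
opening: 0.0001
```

>>> step_arm(
  dr=[
    [0,0,0],
    [0,0,0],
    [0,0,0],
    [0,0,0],
    [0,0,0],
    [0,0,0],
    [0,0,0],
    [0,0,0],
  ],
  xyz=[
    [-1,0,0],
    [-2,0,0],
    [-3,0,0],
    [-4,0,0],
    [-4.5,0,0],
    [-4.5,0,0],
    [-4.5,0,0],
    [-4.5,0,0],
  ],
  gripper=[0,0,0,0,0,0,0,0],
)

```text
time: 23.35
ee_pos: [0.4331, -0.3888, 0.2402]
tcp_rot: [180.0, -0.0, 86.3]
wrist_force: [-0.2, 1.4, -0.1]
opening: 0.0
```

```bash
python3 -c "
from h import *
o=bot.get_obs();print(o['time'],o['ee_pos'],o['wrist_force'],np.abs(o['qd']).max())
for n in('top','side'):
    p=bot.camera(n);save(p,n+'9')
    for th in ['grip','board']: print(n,th,[(round(r['p'],2),np.round(r['box'])) for r in bot.regions_of(p,th)[:3]])
    im=cv2.imread('pics/%s9.png'%n);x,y=(240,110) if n=='top' else (190,120)
    cv2.imwrite('pics/%s9c.png'%n,cv2.resize(im[y:y+150,x:x+210],None,fx=3.8,fy=3.8,interpolation=2))
"
```

```text
23.35 [ 0.43312016 -0.38876022  0.24022488] [-0.17506366  1.44103512 -0.14126328] 0.8441194182252706
top grip [(0.96, array([351., 209.,  11.,  68.]))]
top board [(0.75, array([397., 283.,  35.,  34.])), (0.72, array([206., 280.,  45.,  37.])), (0.7, array([302., 173.,  56.,  57.]))]
side grip [(0.93, array([341., 188.,  57.,  43.])), (0.23, array([384., 129.,  26.,  15.]))]
side board [(0.67, array([270., 214.,  84.,  68.])), (0.65, array([418., 218.,  25.,  36.])), (0.63, array([282., 373.,  75.,  52.]))]
```

View pics/top9c.png

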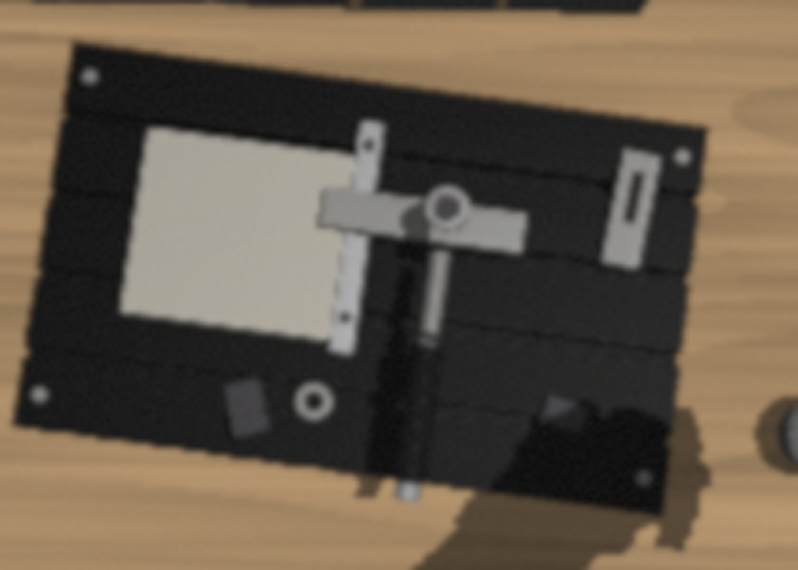

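View pics/side9c.png

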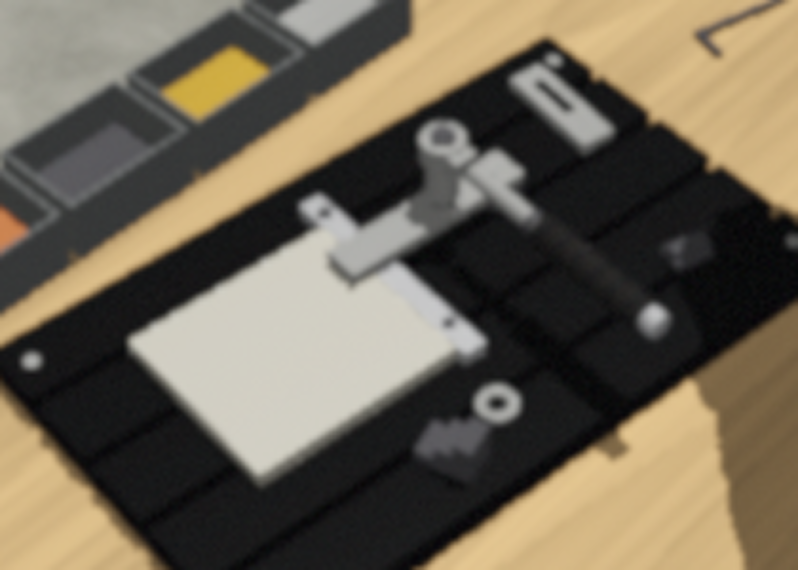

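```bash
python3 - <<'E'
from bd import *
from fit import W,refine
for n,(u,v) in dict(top=(240+408/3.8,110+492/3.8),side=(190+653/3.8,120+321/3.8)).items():
    p=bot.camera(n);e=ray(p,u,v,.115);d=e[:2]-AX;print(n,'handle',np.degrees(np.arctan2(d[1],d[0])),np.linalg.norm(d))
    pl=np.array([.592,-.027,np.radians(-6.5)]);b=W(pl,[(.03,.11,0)])[0];bp=[b[0],b[1],pl[2]]
    for nm,e in(('+y',((-.08,.09),(.08,.09))),('-x',((-.08,-.09),(-.08,.09))),('+x',((.08,-.08),(.08,.09)))):
        X=W(bp,[(*e[0],.045),(*e[1],.045)]);a,l,s=ang(p,proj(p,X[0]),proj(p,X[1]),.045,h=5);print(n,nm,round(a,2))
o=bot.get_obs();print(o['time'],np.round(o['wrist_force'],1))
E
```

```text
top handle 174.36936588210742 0.22696772337706592
top +y -6.91
top -x 83.91
top +x 83.56
side handle 173.0883885101711 0.22365528637669654
side +y -6.58
side -x 83.01
side +x 83.79
23.75 [-0.6  0.   0.1]
```

```bash
python3 -c "
from h import *
print(bot.job_done())"
```

```text
the job is handed in; nothing more can be done
None
```

I slid the board home against the fence, tightened the nut to the click, let go, and handed the job in at 23.75 s. The hand-in reported no verdict, so this rests on my own checks.

- **Board:** I pushed the large white board at the middle of its +y side until it met the fence at about 13.6 N, a little over the 8–12 N given. Across both cameras and three sides, its yaw read -6.1° to -7.0°. The fence was at about -6.5°, so it is flush to roughly 1 mm and under the toe. These readings hadn't changed after the wrench work.
- **Wrench:** I pushed the handle clockwise with the shut fingers. It ran freely at about 3 N for roughly 25°, then snugged and rose about 0.5 N/mm to 14.1 N. The force then levelled off at 14.1–14.9 N (about 2.5 Nm) over the last 9 mm, and I stopped there, short of the second rise.
- **After letting go:** The handle sprang back about 10° and stands about 23° clockwise of where it began. The arm is clear, with wrist force near zero. By eye, the bystanders in the final close-ups look undisturbed; the ones on the bench were not all in view.

**Disagreements:**
- The two cameras differed by about 1.3° on the final handle angle.
- One subpixel edge fit of the fence face was unusable, with too much scatter.
- On the plateau the force still crept up about 0.1 N/mm. The given description says it stays the same; I took the creep for friction.

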